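# Lay the square against the stage plate

### The arm

A 6-joint arm with a two-finger parallel gripper is mounted at the origin on the work surface. World frame = base frame: x ahead of the robot, y to its left, z up, the work surface at z = 0. Lengths are in m, angles in rad, forces in N, time in s.
With the tool pointing down it reaches from about 0.275 to 1 m from the base axis. Payload 8.4 kg.
Tool frame: the origin (TCP) lies on the centre line of the jaws, within the pads' length; the fingertips stand 17 mm ahead of it and the grasp point (between the pads) lies 2 mm behind it (bot.tcp_to_tips is the z of the fingertips in the tool frame, in m); z points along the fingers, y is the line along which they close (so a half turn about z gives the same grasp; the last joint's range is limited). The gripper opens to 85 mm and grips with 20 to 120 N. Pads are 22 mm wide; open, the fingers measure 114 mm over their backs; the gripper's body (76 mm by 85 mm) begins 54 mm behind the grasp point. The pads swing forward as they close: fully open they stand 13 mm farther back than shut.
Start: joints at [-1.244, 0.353, 1.633, -0, 1.155, -0.002], TCP at [0.202, -0.592, 0.248] pointing down, gripper open.
Joint ranges: [-2.63, 2.63], [-0.92, 2.1], [0.06, 2.66], [-1.3, 4.44], [0, 2.69], [-3.02, 3.02]. Speed limits (rad/s): [2.22, 2.22, 2.79, 3.14, 3.14, 3.14].

### API

Orientations are given as a unit quaternion [x, y, z, w].
In Python, from workcell import bot, hand, kinematics, get_obs, vision, hand_in gives the robot as it stands. The module is installed in compiled form; this text tells all that it offers. Calls block until the motion is done:
- bot.reach(position, orientation): joint-space move of the TCP to a pose.
- bot.servo_line(position, ori=None, velocity=0.15): straight line of the TCP; ori=None keeps the orientation; velocity is the mean speed in m/s.
- bot.goto_joints(angles): joint-space move.
- hand.move_gripper(opening, strength=None): finger opening in m; strength is the grip in N (None keeps the last); returns when the fingers have stopped.
- bot.dwell(seconds).
- kinematics.solve_ik(position, orientation): joint angles nearest the present ones, or None.
- get_obs(): the state.
- vision.read_camera(name): name is "scene" or "top"; returns a dict with "frame" (480x640x3 uint8, red, green, blue), "intrinsics" (3x3 intrinsics, pixels), "dist" ([k1, k2, p1, p2, k3] as OpenCV has them; the pictures are not rectified), "view" (4x4, takes a point from world to camera coordinates). Camera axes: x right, y down, z forward; pixel columns grow to the right and rows downward; lengths in m; the calibration is good to about 2 mm. A picture is of the moment at which its call begins. There is no depth.
A pose or a line that the arm cannot do raises bot.IKError and nothing moves.
- hand_in(): hands the job in; it is judged then, once.
The state is a dict: "time_s": time; "joint_pos": joint angles; "joint_vel": joint speeds; "joint_efforts": joint torques, N m; "position": TCP position; "orientation": TCP orientation; "wrist_force": force on the tool from outside, world axes, zero at the start; "ft_torque": the same for the moment, N m; "gripper_width": finger opening in m; "grip_force": force on a finger pad.
Only numpy, scipy, OpenCV 4.12 (cv2) and the standard library are available. Lean on these libraries where they do the work, as an engineer would, in place of code of your own. Each camera call takes 0.05 s, during which the arm holds its last target. There are 200 camera calls.

### The job

Get the microscope's stage plate ready for a squareness check: stand the steel square with the orange grip on the bench with its dark stock flush against the plate's brass-faced front edge, along the whole stock, and its blade lying out over the plate so that it covers the white line (not the red one). Let go of it there, and leave everything else on the bench where it is.

Things in the scene. Friction and masses are not known exactly. Their poses are not given: they have to be found in the camera images.
- square: loose square, 0.6 kg, stands left or right of the plate. Origin: centre of the stock's underside, z up. Dark stock 30 (x) by 100 (y) by 22 mm high; its flush face is at x = +15 mm, under the blade. Steel blade 28 mm wide, 22 to 25 mm above the bench, from x = -15 to +125 mm, centred on y = 0. Upright orange grip on the stock, 16 (x) by 70 mm (y), centred on x = y = 0, 25 to 61 mm above the bench.
- stock_left (a point): point on the stock's flush face at its +y end (square frame x = 15, y = 50, z = 10 mm); axes as the square's
- stock_right (a point): point on the stock's flush face at its -y end (square frame x = 15, y = -50, z = 10 mm); axes as the square's
- stage_plate: black plate fixed to the bench, 180 (x) by 200 (y) mm, top at 20 mm; place and yaw vary. Origin: centre of its underside. Front edge at x = -90 mm: the upright face nearest the robot, with a brass band, also seen along its top corner. At the rear (x = 65 to 90 mm) a dark rail to 50 mm height, with a knob sticking out 30 mm at its -y end. Flat glass window.
- plate_edge (a point): middle of the plate's front edge, at bench height; x points from the edge straight into the plate, y along the edge, z up
- white_line: white line painted on the plate's top, 90 mm long (x) and 6 mm wide (y), square to the front edge and starting at it, 30 to 60 mm to the left or right of the plate's middle; origin at the line's centre, on the plate's top; axes as the plate's
- red_line: red line like the white one, on the other half of the plate; not the one wanted; origin at its centre
- slide_box: bystander: closed blue box for glass slides with a white band, 85 x 120 x 30 mm; origin at the centre of its underside; lies on the other side of the plate from the square
- objective: bystander: bright metal microscope objective standing upright, diameter 34 mm, 55 mm high; origin at the centre of its underside
- jar: bystander: amber jar with white cap, diameter 60 mm, 80 mm high; origin at the centre of its underside
- dish: bystander: flat clear glass dish, diameter 90 mm, 18 mm high; origin at the centre of its underside
- driver: bystander: screwdriver with red handle lying on the bench; origin at its underside
There are look-alikes about, which are no part of the job. Leave any blue or green look-alike of the square alone.

How it is judged:
By the outcome, as a careful person would: the job done as asked, in the order asked, and still so for the second after the job is handed in, with the robot touching nothing.
It also fails if it takes over 38 s, if anything falls off the work surface, if the arm or the gripper's body presses on something with over 40 N, if the wrist force passes 120 N, or if a joint passes its speed limit or range.

## Working session

There is one attempt and no reset: what is moved stays moved. The work goes in short steps, each a Python script; the robot and the scene stay as the last script left them, time stands still between calls to the robot, and variables do not carry over. Pictures are saved under pics/ and viewed, at most 12 in all, crops included, and the job is handed in when it is done.

```bash
mkdir -p pics; cat > h.py <<'E'
import numpy as np, cv2
from workcell import bot, hand, kinematics, get_obs, vision, hand_in
def cam(n,save=None):
    c=vision.read_camera(n)
    if save: cv2.imwrite(f'pics/{save}.png',c['frame'][:,:,::-1])
    return c
def ray(c,uv,z):
    K,V=np.array(c['intrinsics']),np.array(c['view'])
    p=cv2.undistortPoints(np.array(uv,float).reshape(-1,1,2),K,np.array(c['dist'],float)).reshape(-1,2)
    d=np.c_[p,np.ones(len(p))]@V[:3,:3]; o=-V[:3,:3].T@V[:3,3]
    return o+d*((z-o[2])/d[:,2])[:,None]
def proj(c,P):
    V=np.array(c['view']); r=cv2.Rodrigues(V[:3,:3])[0]
    return cv2.projectPoints(np.array(P,float),r,V[:3,3],np.array(c['intrinsics']),np.array(c['dist'],float))[0].reshape(-1,2)
E
python3 - <<'E'
from h import *
for n in('top','scene'):
    c=cam(n,n+'0'); V=np.array(c['view']); print(n,-V[:3,:3].T@V[:3,3],c['intrinsics'],c['dist'])
o=get_obs(); print(o['time_s'],o['orientation'],o['gripper_width'])
E
```

```text
top [ 0.3049458  -0.02450415  1.19278703] [[448.60613167   0.         319.71658446]
 [  0.         448.60613167 239.17311177]
 [  0.           0.           1.        ]] [-0.07147419  0.          0.          0.          0.        ]
scene [1.152213   0.54125601 0.76714588] [[459.74512785   0.         324.29331423]
 [  0.         459.74512785 240.37874827]
 [  0.           0.           1.        ]] [0.00228338 0.         0.         0.         0.        ]
0.1 [ 9.86516201e-01  1.63662462e-01 -1.09205649e-04 -6.09878142e-04] 0.0855983866560875
```

View pics/top0.png

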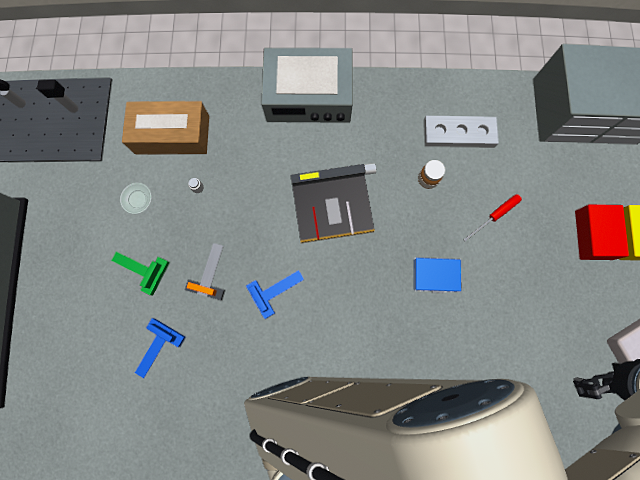

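View pics/scene0.png

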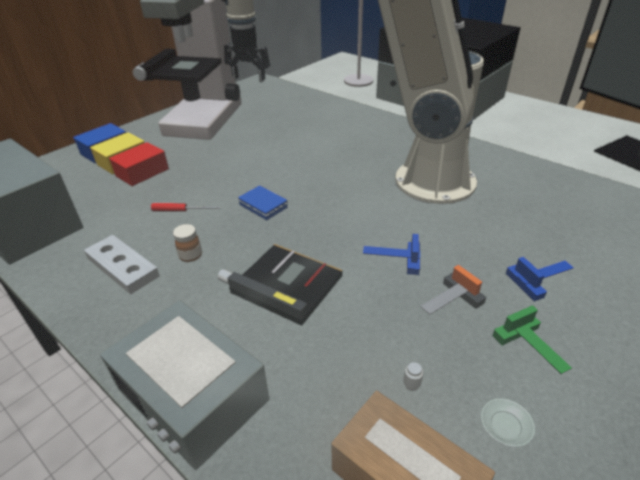

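The top view shows four squares: the orange-grip steel one at about (205,285), blue ones at (265,298) and (160,340), and a green one at (150,272). The steel blade and orange grip fit only the one at (205,285). The white line is near (350,215) and the red line near (316,222). I'll confirm with an enlarged crop.

```bash
python3 - <<'E'
import cv2
a=cv2.imread('pics/top0.png')
cv2.imwrite('pics/c1.png',cv2.resize(a[235:310,170:270],None,fx=8,fy=8,interpolation=cv2.INTER_CUBIC))
cv2.imwrite('pics/c2.png',cv2.resize(a[155:250,280:385],None,fx=6,fy=6,interpolation=cv2.INTER_CUBIC))
E
```

```text
(no output)
```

View pics/c1.png

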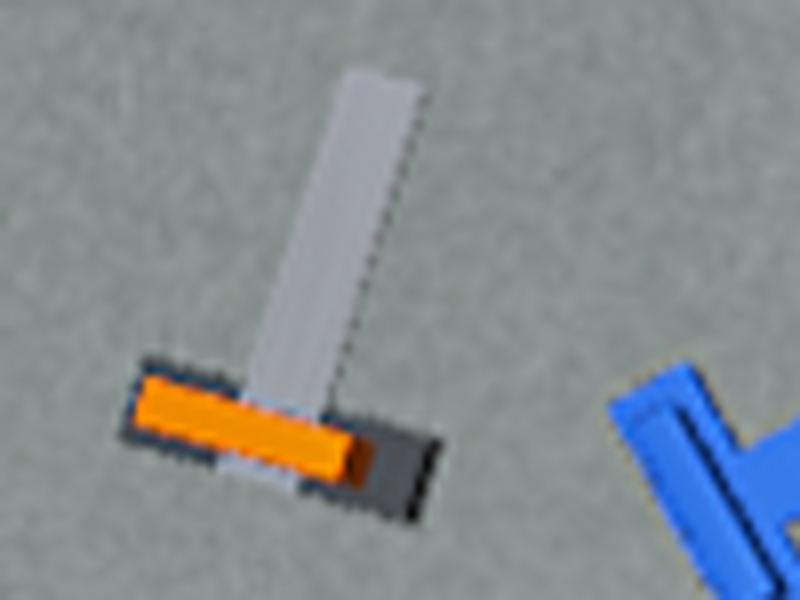

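View pics/c2.png

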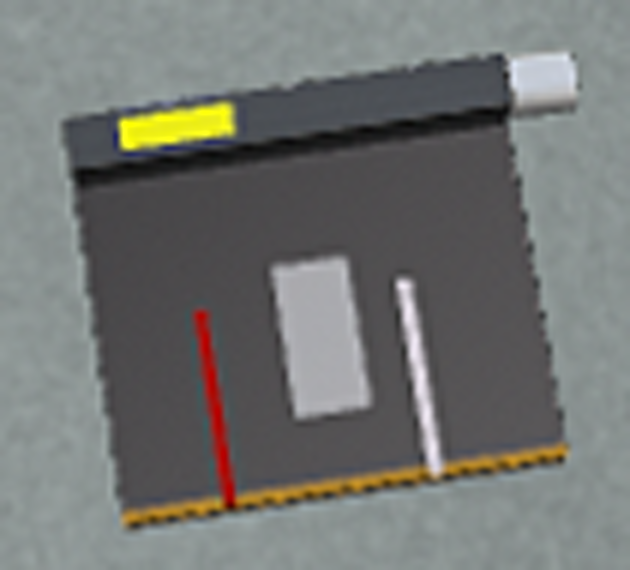

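The first crop confirms it: orange grip on a dark stock with a steel blade, tip at crop (348..425, 68..88). The second crop shows the plate: the brass front edge runs from (125,525) to (567,460), the white line from (403,280) to (436,475), and the red line on the left. Next I fit the poses.

```bash
cat >> h.py <<'E'
from scipy.optimize import least_squares
def tf(p,P):
    P=np.array(P,float); c,s=np.cos(p[2]),np.sin(p[2])
    return np.c_[p[0]+c*P[:,0]-s*P[:,1],p[1]+s*P[:,0]+c*P[:,1],P[:,2]]
def fit(c,P,uv,p0):
    f=lambda p:(proj(c,tf(p,P))-uv).ravel()
    r=least_squares(f,p0,loss='soft_l1'); return r.x,np.round(r.fun.reshape(-1,2),2)
SQ=np.array([[125,14,25],[125,-14,25],[15,50,22],[-15,50,22],[15,-50,0],[-15,-50,0],[8,35,61],[8,-35,61],[-8,35,61],[-8,-35,61]])/1e3
PL=np.array([[-90,100,20],[-90,-100,20],[90,100,50],[90,-100,50]])/1e3
def crop(uv,s,o): return (np.array(uv)+.5)/s-.5+np.array(o)
E
python3 - <<'E'
from h import *
c=cam('top')
uv=crop([(348,68),(425,88),(150,358),(122,438),(442,440),(418,524),(145,375),(355,435),(135,425),(345,482)],8,(170,235))
p,r=fit(c,SQ,uv,[.2,.27,-.2]); print('sq',p,np.degrees(p[2]));print(r.tolist())
uv=crop([(125,525),(567,458),(62,122),(503,57)],6,(280,155))
q,r=fit(c,PL,uv,[.4,-.05,.1]); print('pl',q,np.degrees(q[2]));print(r.tolist())
w=ray(c,crop([(436,475),(403,280),(232,507),(201,311)],6,(280,155)),.02)
R=np.array([[np.cos(q[2]),-np.sin(q[2])],[np.sin(q[2]),np.cos(q[2])]])
print('lines in plate frame',((w[:,:2]-q[:2])@R).round(4).tolist())
np.save('poses.npy',np.array([p,q]))
# check in scene cam
s=cam('scene'); im=s['frame'][:,:,::-1].copy()
for P,k,col in((SQ,p,(0,255,0)),(PL,q,(255,255,0))):
    for u in proj(s,tf(k,P)): cv2.circle(im,(int(round(u[0]*16)),int(round(u[1]*16))),24,col,-1,cv2.LINE_AA,4)
cv2.imwrite('pics/c3.png',cv2.resize(im[225:345,205:505],None,fx=2.66,fy=2.66,interpolation=cv2.INTER_CUBIC))
E
```

```text
sq [ 0.38584253  0.29204727 -0.25108623] -14.386181490269285
[[-0.07, -0.52], [0.26, -0.32], [-0.4, -0.44], [-0.39, 0.55], [0.78, 0.0], [0.47, 0.41], [0.35, 0.15], [0.03, -0.04], [-0.33, -0.04], [-0.6, 0.19]]
pl [ 0.62000285 -0.04098687  0.16737968] 9.590149389393417
[[-0.3, 0.31], [0.18, 0.07], [-0.12, -0.08], [0.24, -0.33]]
lines in plate frame [[-0.0883, -0.0407], [0.0023, -0.0409], [-0.0886, 0.051], [0.0022, 0.0512]]
```

View pics/c3.png

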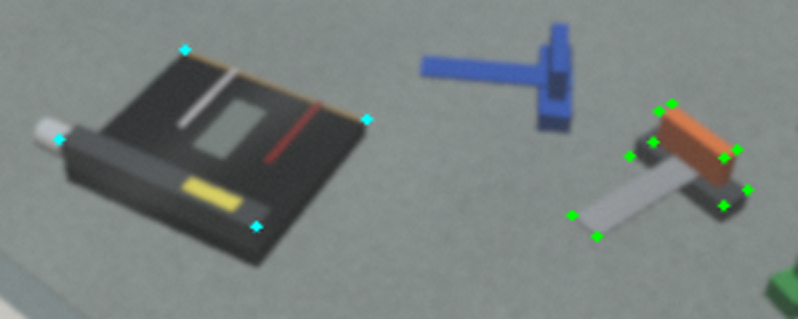

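The fit holds: square at (0.386, 0.292), yaw −14.4°; plate yaw 9.6°; white line at y = −41 mm in the plate frame. In the scene view the dots fall on the square and plate corners to within a few mm. Now the grasp and lift.

```bash
cat >> h.py <<'E'
from scipy.spatial.transform import Rotation as Ro
def quat(yaw,sg):   # tool down, tool y along sg * (object x)
    y=sg*np.array([np.cos(yaw),np.sin(yaw),0]); z=np.array([0,0,-1.]); return Ro.from_matrix(np.c_[np.cross(y,z),y,z]).as_quat()
def at(p,q,sg,lx,ly,z): # pose at local x,y in frame p
    a=tf(p,[[lx,ly,z]])[0]; return a
def st(*m):
    o=get_obs(); print(*m,round(o['time_s'],2),np.round(o['position'],4),'F',np.round(o['wrist_force'],1),'T',np.round(o['ft_torque'],2),'w',round(o['gripper_width'],4),'g',np.round(o['grip_force'],1)); return o
E
python3 - <<'E'
from h import *
p,q=np.load('poses.npy')
best=None
for sg in(1,-1):
    a=kinematics.solve_ik(at(p,0,0,0,0,.13),quat(p[2],sg)); b=kinematics.solve_ik(at(q,0,0,-.12,-.041,.13),quat(q[2],sg))
    print(sg,a,b)
    if a is None or b is None: continue
    m=max(abs(a[5]),abs(b[5]))
    if best is None or m<best[0]: best=(m,sg)
sg=best[1]; np.save('sg.npy',sg); Q=quat(p[2],sg)
hand.move_gripper(.05,60)
bot.reach(at(p,0,0,0,0,.2),Q); st()
bot.servo_line(at(p,0,0,0,0,.048),velocity=.12); st()
hand.move_gripper(.0,60); st('closed')
bot.servo_line(at(p,0,0,0,0,.12),velocity=.12); st('lift')
cam('scene','s1'); cam('top','t1')
E
```

```text
1 [ 6.44807769e-01  2.94268297e-01  2.03352460e+00 -4.44089210e-16
  8.13799759e-01  8.95894003e-01] [-1.99728054e-01  3.40638878e-01  1.96177256e+00 -4.44089210e-16
  8.39181212e-01 -3.67107736e-01]
-1 [ 6.44807769e-01  2.94268297e-01  2.03352460e+00 -4.44089210e-16
  8.13799759e-01 -2.24569865e+00] [-1.99728054e-01  3.40638878e-01  1.96177256e+00 -4.44089210e-16
  8.39181212e-01  2.77448492e+00]
3.81 [0.3862 0.2917 0.2   ] F [ 0.9 -0.  -1.1] T [ 0.01  0.01 -0.01] w 0.0502 g 0.0
5.22 [0.3862 0.2923 0.0486] F [-0.4  0.3 -0.2] T [-0.06 -0.   -0.05] w 0.0501 g 0.0
closed 5.62 [0.3864 0.2924 0.0485] F [ 1.5 -1.4  5.7] T [ 0.01 -0.09  0.04] w 0.0152 g 62.7
lift 6.38 [0.3851 0.2915 0.1193] F [-0.2  0.3 -7.9] T [-0.01  0.06  0.06] w 0.0152 g 61.0
```

```bash
python3 - <<'E'
from h import *
p,q=np.load('poses.npy'); Q=quat(q[2],int(np.load('sg.npy')))
bot.servo_line(at(p,0,0,0,0,.165),velocity=.15)
bot.reach(at(q,0,0,-.120,-.041,.165),Q); st()
bot.servo_line(at(q,0,0,-.120,-.041,.065),velocity=.12); st()
bot.dwell(.2); cam('top','t2'); cam('scene','s2')
a=cv2.imread('pics/t2.png')[155:270,275:395]; b=cv2.imread('pics/s2.png')[205:320,200:370]
f=lambda x:cv2.resize(x,None,fx=4.5*115/115,fy=4.5,interpolation=cv2.INTER_CUBIC)
o=np.hstack([f(a),f(b)]); print(o.shape); cv2.imwrite('pics/v2.png',cv2.resize(o,(800,int(o.shape[0]*800/o.shape[1])))); st()
E
```

```text
8.45 [ 0.5083 -0.1007  0.1646] F [-0.3 -0.1 -7. ] T [-0.03  0.07  0.03] w 0.0149 g 61.1
9.43 [ 0.5091 -0.1014  0.0656] F [ 0.2  0.6 -6.9] T [ 0.01 -0.   -0.03] w 0.0153 g 61.1
(518, 1305, 3)
9.73 [ 0.5088 -0.1015  0.0655] F [ 0.9  0.3 -7.2] T [-0.03  0.01  0.03] w 0.0149 g 61.0
```

View pics/v2.png

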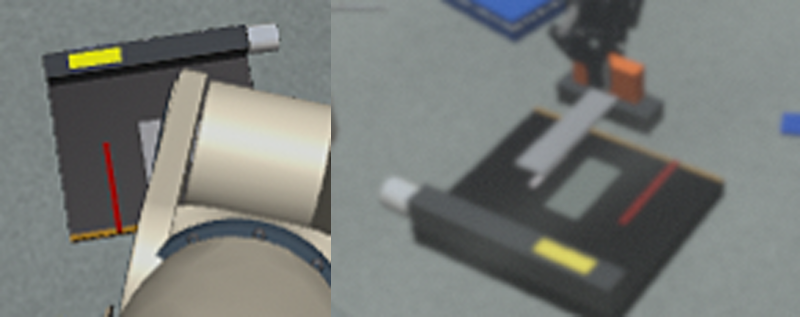

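The white line lies under the blade. I'll check the lateral offset from this picture: stock top corners at (558,88) and (662,102), blade tip corner at (516,167).

```bash
python3 - <<'E'
from h import *
p,q=np.load('poses.npy'); c=cam('scene')
k=800/1305*4.5
uv=lambda L:[((x-331)/k+200,y/k+205) for x,y in L]
R=np.array([[np.cos(q[2]),-np.sin(q[2])],[np.sin(q[2]),np.cos(q[2])]])
z=.0655-.0485
g=lambda L,z:print(((ray(c,uv(L),z)[:,:2]-q[:2])@R*1e3).round(1).tolist())
g([(516,167)],z+.025); g([(558,88),(662,102)],z+.022); g([(537,183),(540,110),(678,163),(622,222)],.02)
im=c['frame'][:,:,::-1].copy(); s=tf([-.120,-.041,0],SQ)+[0,0,z]
for u in proj(c,tf(q,s)): cv2.circle(im,(int(round(u[0]*16)),int(round(u[1]*16))),16,(0,255,0),-1,cv2.LINE_AA,4)
cv2.imwrite('pics/v3.png',cv2.resize(im[215:290,255:345],None,fx=7,fy=7,interpolation=cv2.INTER_CUBIC))
E
```

```text
[[6.9, -49.0]]
[[-102.7, -81.6], [-132.4, 12.4]]
[[-4.1, -37.2], [-86.5, -92.3], [-86.5, 55.9], [-0.2, 52.5]]
```

View pics/v3.png

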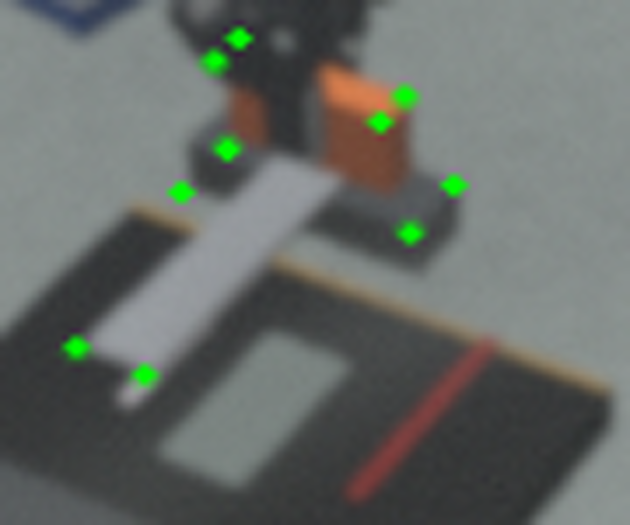

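```bash
python3 - <<'E'
from h import *
p,q=np.load('poses.npy'); Y=-.043
bot.servo_line(at(q,0,0,-.120,Y,.052),velocity=.08)
z=.052
def F(n=4):
    v=[]
    for _ in range(n): bot.dwell(.02); v.append(np.r_[get_obs()['wrist_force'],get_obs()['ft_torque']])
    return np.mean(v,0)
f0=F()
print(f0.round(2))
while z>.0455:
    z-=.0007; bot.servo_line(at(q,0,0,-.120,Y,z),velocity=.03); f=F()
    if f[2]>f0[2]+4: break
st('down %.4f'%z); print(f.round(2))
d=np.array([np.cos(q[2]),np.sin(q[2])]); x=-.120; fb=f
while x<-.098:
    x+=.001 if x>-.110 else .002
    bot.servo_line(at(q,0,0,x,Y,z),velocity=.04); f=F()
    if x>-.112: print(round(x,4),(f-fb).round(2),'along',round((f-fb)[:2]@d,2))
    if (f-fb)[:2]@d<-10: break
st('end x %.4f'%x); np.save('xz.npy',[x,z])
cam('scene','s4')
E
```

```text
[ 0.11 -0.   -6.8  -0.05  0.07 -0.  ]
down 0.0478 12.07 [ 0.5091 -0.1034  0.0485] F [-2.2 -0.3  6.7] T [-0.03  0.71  0.04] w 0.0152 g 62.9
[-2.23 -0.1   6.2  -0.01  0.73  0.02]
end x -0.1160 12.7 [ 0.5099 -0.1032  0.0484] F [-14.1  -6.5  18.6] T [-1.04  2.75  0.02] w 0.0151 g 65.0
```

```bash
python3 - <<'E'
import cv2
a=cv2.imread('pics/s4.png'); cv2.imwrite('pics/v4.png',cv2.resize(a[210:290,255:350],None,fx=7,fy=7,interpolation=cv2.INTER_CUBIC))
E
```

```text
(no output)
```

View pics/v4.png

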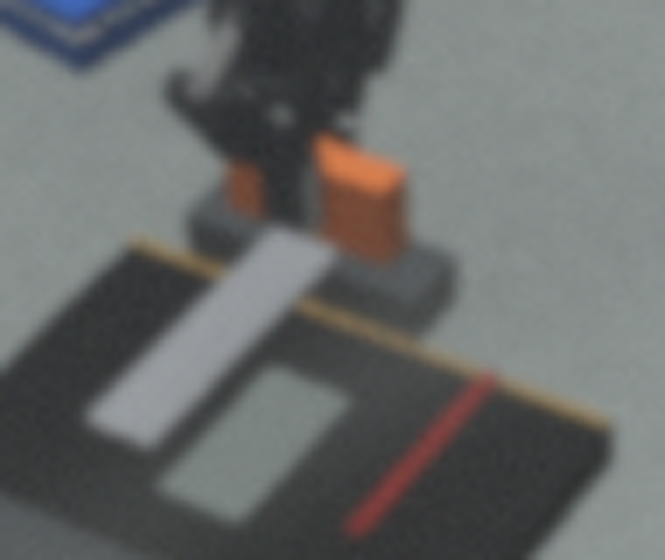

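The picture shows the stock still about 10 mm short of the brass edge (gap at crop (410,340)), so it is stuck on bench friction because I pressed down too hard. I'll lift by under 1 mm and advance until the plate pushes back.

```bash
cat >> h.py <<'E'
def F(n=4):
    v=[]
    for _ in range(n):
        bot.dwell(.02); o=get_obs(); v.append(np.r_[o['wrist_force'],o['ft_torque']])
    return np.mean(v,0)
E
python3 - <<'E'
from h import *
p,q=np.load('poses.npy'); Y=-.043; d=np.array([np.cos(q[2]),np.sin(q[2])])
x,z=np.load('xz.npy')
while z<.051:
    z+=.0006; bot.servo_line(at(q,0,0,-.116,Y,z),velocity=.04); f=F()
    if f[2]<-5: break
st('z %.4f'%z); fb=f; print(f.round(2))
x=-.116
while x<-.097:
    x+=.001 if x>-.1085 else .0025
    bot.servo_line(at(q,0,0,x,Y,z),velocity=.04); f=F()
    print(round(x,4),(f-fb).round(2),'along',round((f-fb)[:2]@d,2))
    if (f-fb)[:2]@d<-7: break
st('end'); np.save('xz.npy',[x,z]); cam('scene','s5')
E
```

```text
z 0.0490 13.38 [ 0.5131 -0.1026  0.0487] F [-0.7  0.3 -6.8] T [-0.04  0.05  0.  ] w 0.0149 g 61.0
[ 0.03  0.2  -7.42  0.    0.03  0.  ]
-0.1135 [-0.32 -0.39 -0.16 -0.05  0.02  0.02] along -0.38
-0.111 [-0.76  0.03 -0.4  -0.04  0.04  0.02] along -0.75
-0.1085 [-0.11 -0.47  0.11 -0.    0.02 -0.02] along -0.19
-0.106 [-0.18 -0.12  0.45 -0.02  0.03 -0.  ] along -0.2
-0.105 [-0.07 -0.5   0.2  -0.01  0.06 -0.01] along -0.15
-0.104 [ 0.22 -0.17 -0.01 -0.04  0.01  0.  ] along 0.18
-0.103 [ 0.47 -0.3  -0.13 -0.03  0.03 -0.01] along 0.42
-0.102 [ 0.02 -0.26  0.5  -0.03  0.04  0.01] along -0.02
-0.101 [-3.72 -1.68  2.02 -0.29  0.74  0.11] along -3.95
-0.1 [-6.69 -2.82  3.95 -0.56  1.3   0.07] along -7.07
end 16.55 [ 0.5271 -0.1001  0.0487] F [-7.5 -2.5 -3.4] T [-0.55  1.36  0.05] w 0.015 g 61.6
```

The stock has met the plate edge at x ≈ −0.1015. Next I lower it onto the bench, release slightly, and nudge gently at the grip's centre with one pad so the stock squares itself.

```bash
python3 - <<'E'
from h import *
p,q=np.load('poses.npy'); Y=-.043; d=np.array([np.cos(q[2]),np.sin(q[2])])
x,z=np.load('xz.npy')
bot.servo_line(at(q,0,0,x,Y,z-.0006),velocity=.04); print(F().round(1))
hand.move_gripper(.026,20); st('open')
x-=.001; z=.047
bot.servo_line(at(q,0,0,x,Y,z),velocity=.04); fb=F(8); print(fb.round(2))
x+=.003
for i in range(11):
    x+=.0008; bot.servo_line(at(q,0,0,x,Y,z),velocity=.04); f=F(3)
    print(round(x,4),(f-fb).round(2),'along',round((f-fb)[:2]@d,2))
    if (f-fb)[:2]@d<-4: break
st('end'); np.save('xz.npy',[x,z]); cam('scene','s6')
E
```

```text
[-7.6 -2.8  0.7 -0.5  1.7  0.1]
open 17.18 [ 0.53   -0.1002  0.0491] F [-0.5  0.2 -0.2] T [-0.08 -0.   -0.02] w 0.0261 g 0.0
[ 0.06  0.17  0.02 -0.01 -0.    0.  ]
-0.0972 [-0.19 -0.3   0.24 -0.01  0.    0.03] along -0.24
-0.0964 [-0.19 -0.65 -0.39  0.02 -0.    0.01] along -0.29
-0.0956 [-3.99 -2.28  3.42 -0.31  0.72 -0.02] along -4.31
end 18.47 [ 0.5322 -0.0994  0.0469] F [-4.1 -3.   3.7] T [-0.3   0.76 -0.02] w 0.026 g 2.4
```

```bash
python3 - <<'E'
from h import *
p,q=np.load('poses.npy'); Y=-.043
x,z=np.load('xz.npy'); 
bot.servo_line(at(q,0,0,x-.0055,Y,z),velocity=.05)
hand.move_gripper(.045,20); st('free')
bot.servo_line(at(q,0,0,x-.0055,Y,.16),velocity=.12)
j=get_obs()['joint_pos'].copy(); j=np.array(j); j[0]-=.9; bot.goto_joints(j); st('away')
t=cam('top','t7'); s=cam('scene','s7')
a=cv2.resize(t['frame'][155:265,285:385,::-1],None,fx=5,fy=5,interpolation=cv2.INTER_CUBIC)
b=cv2.resize(s['frame'][215:300,255:345,::-1],None,fx=5,fy=5,interpolation=cv2.INTER_CUBIC)
o=np.zeros((550,955,3),np.uint8); o[:550,:500]=a; o[:425,505:955]=b
cv2.imwrite('pics/v7.png',o[:, :]if o.shape[1]<=800 else cv2.resize(o,(800,461)))
cv2.imwrite('pics/v7t.png',cv2.resize(t['frame'][195:265,290:390,::-1],None,fx=8,fy=8,interpolation=cv2.INTER_CUBIC))
E
```

```text
free 19.1 [ 0.5277 -0.1002  0.047 ] F [-0.2  0.5 -0.7] T [-0.01 -0.01 -0.02] w 0.0449 g 0.0
away 21.9 [ 0.2498 -0.4746  0.1593] F [ 0.8  0.3 -0.4] T [0.03 0.01 0.02] w 0.0451 g 0.0
```

View pics/v7.png

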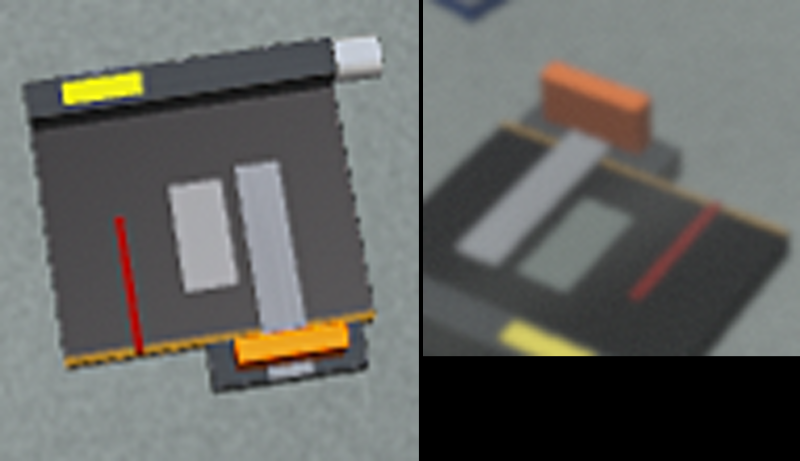

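View pics/v7t.png

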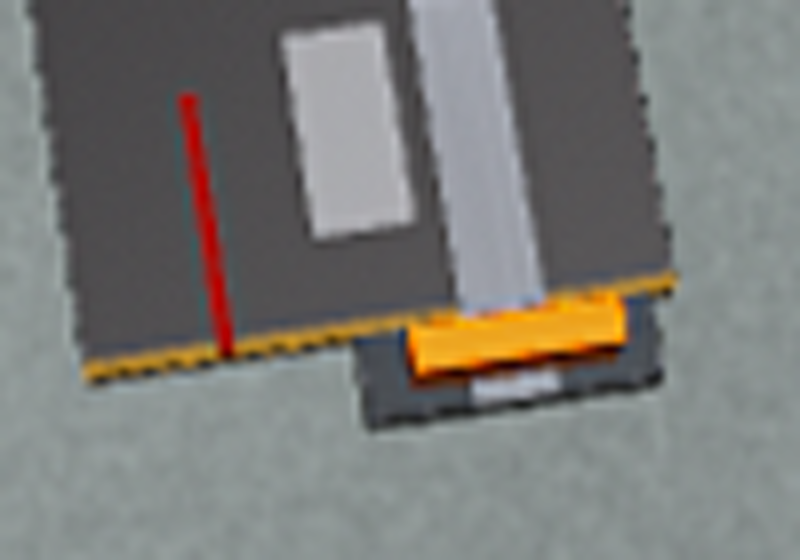

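The blade covers the white line. The stock appears flush, and its rear edge from (370,430) to (662,383) runs parallel to the brass. The last nudge, at about 4 N, may have been resisted by bench friction alone. I'll finish with a low push on the stock's rear face, fingers shut and turned 90°, so nothing can tip.

```bash
python3 - <<'E'
from h import *
p,q=np.load('poses.npy'); Y=-.041; d=np.array([np.cos(q[2]),np.sin(q[2])])
c=[(quat(q[2]+np.pi/2,s)) for s in(1,-1)]
c=[(k,kinematics.solve_ik(at(q,0,0,-.145,Y,.10),k)) for k in c]
Q=min((a for a in c if a[1] is not None),key=lambda a:abs(a[1][5]-get_obs()['joint_pos'][5]))[0]
hand.move_gripper(0,20)
bot.reach(at(q,0,0,-.145,Y,.11),Q)
bot.servo_line(at(q,0,0,-.145,Y,.030),velocity=.12); fb=F(4); st('behind')
bot.servo_line(at(q,0,0,-.1305,Y,.030),velocity=.06); x=-.1305
for i in range(14):
    x+=.0008; bot.servo_line(at(q,0,0,x,Y,.030),velocity=.05); f=F(2)-fb; a=f[:2]@d
    print(round(x,4),f.round(2),round(a,2))
    if a<-9 or get_obs()['time_s']>31: break
st('pushed')
bot.servo_line(at(q,0,0,-.150,Y,.030),velocity=.1)
bot.servo_line(at(q,0,0,-.150,Y,.12),velocity=.15)
j=np.array(get_obs()['joint_pos']); j[0]-=.7; bot.goto_joints(j); st('away')
t=cam('top','t8'); s=cam('scene','s8')
a=cv2.resize(t['frame'][175:255,295:390,::-1],None,fx=4.2,fy=4.2,interpolation=cv2.INTER_CUBIC)
b=cv2.resize(s['frame'][215:295,255:345,::-1],None,fx=4.2,fy=4.2,interpolation=cv2.INTER_CUBIC)
cv2.imwrite('pics/v8.png',np.hstack([a,b]))
D=np.abs(t['frame'].astype(int)-cv2.imread('pics/top0.png')[:,:,::-1]).max(2)>60
n,_,S,_=cv2.connectedComponentsWithStats(D[:350].astype(np.uint8)); print([tuple(r) for r in S[1:] if r[4]>15])
E
```

```text
behind 25.0 [ 0.4844 -0.1058  0.0307] F [ 0.9 -0.1  0.6] T [-0.05  0.05 -0.03] w -0.0001 g 0.0
-0.1297 [ 0.02 -0.33 -0.09  0.03 -0.02  0.03] -0.03
-0.1289 [ 0.26 -0.08  0.32 -0.01 -0.02  0.03] 0.25
-0.1281 [-0.07 -0.09  0.57  0.01 -0.03  0.03] -0.08
-0.1273 [-0.8  -0.42 -0.16  0.07  0.08  0.05] -0.86
-0.1265 [-5.52 -2.27  4.14 -0.34  0.78 -0.01] -5.82
-0.1257 [-7.25 -2.67  5.16 -0.52  1.15  0.02] -7.6
-0.1249 [-9.9  -4.77  7.88 -0.71  1.56 -0.06] -10.55
pushed 27.38 [ 0.5013 -0.1023  0.0297] F [-9.5 -4.5  8.1] T [-0.71  1.56 -0.09] w -0.0003 g 5.3
away 29.8 [ 0.2982 -0.3891  0.1193] F [ 0.1 -0.5 -0.7] T [-0.   -0.01  0.02] w -0.0001 g 0.0
[(np.int32(335), np.int32(194), np.int32(38), np.int32(55), np.int32(709)), (np.int32(185), np.int32(280), np.int32(40), np.int32(20), np.int32(349)), (np.int32(464), np.int32(284), np.int32(123), np.int32(66), np.int32(4434)), (np.int32(585), np.int32(339), np.int32(9), np.int32(11), np.int32(65)), (np.int32(360), np.int32(340), np.int32(21), np.int32(10), np.int32(94))]
```

View pics/v8.png

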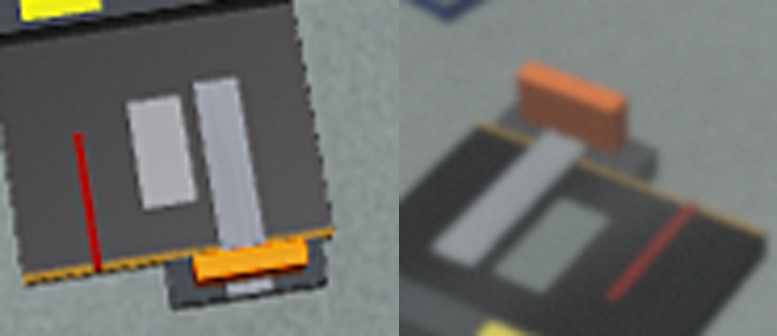

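The 10 N push met a rigid stop where the flush position was expected. The picture shows the blade at (195–265, 78–245) with no white line visible and the stock against the brass. Away from the arm, the top view changed only where the square was and where it is now.

```bash
python3 -c "
from h import *
print(hand_in())"
```

```text
the job is handed in; nothing more can be done
None
```

The orange-grip square stands released on the bench with its stock against the brass edge (flush as far as the pictures and a final 10 N push show) and its blade covering the white line; nothing else moved in the top view, and I handed the job in at about 30 s.

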